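# Tare the scale with the china bowl

## Robot

A 6-joint arm with a two-finger parallel gripper is mounted at the origin on the work surface. World frame = base frame: x ahead of the robot, y to its left, z up, the work surface at z = 0. Lengths are in mm, angles in rad, forces in N, time in s.
With the tool pointing down it reaches from about 300 to 775 mm from the base axis. Payload 14.6 kg.
Tool frame: the origin (TCP) lies between the finger pads, 19 mm behind the fingertips; this is the grasp point; z points along the fingers, y is the line along which they close (so a half turn about z gives the same grasp; the last joint's range is limited). The gripper opens to 94 mm and grips with 3 to 60 N. Pads are 16 mm wide; open, the fingers measure 119 mm over their backs; the gripper's body (75 mm by 177 mm) begins 78 mm behind the grasp point.
Start: joints at [1.186, 0.3, 1.521, -0, 1.321, -0.067], TCP at [171.86, 522.45, 224.246] pointing down, gripper open.
Joint ranges: [-3.03, 3.03], [-0.79, 2.21], [0.23, 2.52], [-1.04, 4.18], [0, 3.07], [-2.55, 2.55]. Speed limits (rad/s): [2.22, 2.22, 2.57, 3.14, 3.14, 3.14].

## Interface

Orientations are given as [roll, pitch, yaw] about the fixed x, y, z axes, in that order (R = Rz(yaw) Ry(pitch) Rx(roll)).
In Python, from cell import manip, camera, get_calibration gives the robot as it stands. The module is installed in compiled form; this text tells all that it offers.
- The arm moves only by the tool jog_arm, never from a script. Its argument "plan" is one flat list of numbers, 6 for each row, row after row: the shift along the world's x, y, z in m, then the turn, a rotation vector about the world's x, y, z in degrees. A call has 1 to 20 rows; each row is the pose to reach, as a shift and turn from the pose commanded when the call began; what a row does not reach only later rows make up. A row lasts 1/10 s, in which the tool goes at most 50 mm and 8.59 degrees, less where a joint would pass 70% of its speed; a pose out of reach is approached as far as the arm can. A call with a gripper value outside its range is refused whole. "claw" is the finger opening in m, from 0 to 0.094, set as the call begins (left out, the last holds). The fingers move at their own pace and stop on an object; "force" is the grip in N (left out, the last holds). Time passes only in rows, so rows that repeat a pose let the fingers close. It gives the time, the measured TCP pose, the force, the opening and the grip force at its end, in the units of the state.
- manip.read_state(): the state, without advancing time (a new reading comes with each control period).
- camera(name): name is "scene" or "top" or "wrist"; returns (picture, depth): 400x640x3 uint8, red, green, blue; 400x640 float32, mm along the optical axis (not along the pixel's ray), 0 where there is no reading.
- get_calibration(name): a dict with "fx", "fy", "cx", "cy" (pixels), "origin" and "attitude" of the camera in the world. Camera axes: x right, y down, z forward; pixel columns grow to the right and rows downward; lengths in mm; the calibration is good to about 2 mm. A picture is of the moment at which its call begins: read the wrist's pose just before it. get_calibration takes no time and is no camera call; for the wrist camera it gives the pose at the moment of the call.
- manip.sign_off(): hands the job in; it is judged then, once.
The state is a dict: "clock": time; "joints": joint angles; "qd": joint speeds; "effort": joint torques, N m; "eef_pos": TCP position; "eef_rot": TCP orientation; "wrist_force": force on the tool from outside, world axes, zero at the start; "moment": the same for the moment, N m; "finger_gap": finger opening in mm; "finger_force": force on a finger pad.
Only numpy, scipy, OpenCV 4.12 (cv2) and the standard library are available. Lean on these libraries where they do the work, as an engineer would, in place of code of your own. Each camera call takes 0.05 s, during which the arm holds its last target. There are 200 camera calls.

## Task

Two kitchen scales of the same kind are in use on the table. Tare the one with the empty white china bowl on it: press its green key gently down with the fingertips, let it spring back, and take the hand well clear. Leave its other keys and weighing plate alone, do not touch or shift the bowl, the blue tub, the brush or the petal dish, do not touch the other scale, which is in the middle of a weighing, and do not push the scales about.

Things in the scene. Friction and masses are not known exactly. Their poses are not given: they have to be found in the camera images.
- bowl_scale: Flat white kitchen scale, 240 mm (x) by 180 mm (y), loose, about 1 kg. Origin: centre of its underside on the table, z up; the -x end, towards the robot, has a grey key panel 22 mm high. Keys in a row at x = -99 mm: power (red) y = +54, unit (black) y = 0, tare (green) y = -54 mm. Steel plate on top. This one carries the china bowl; it may be left or right.
- bowl_scale_tare_top (a point): Centre of the top face of the green tare key of the scale with the china bowl, 28 mm above the table while the key is up; it moves down with the key. Axes as the scale's.
- bowl_scale_tare (a joint): The green tare key of the scale with the china bowl. Push key 20 mm (scale x) by 28 mm (y), 6 mm proud of its panel. Value in m: 0 up, 0.005 fully down. Sprung: begins to give at about 2 N, 1.5 mm (enough to register) takes about 4 N, fully down takes 8 N and is a hard stop; springs back up by itself.
- bowl_scale_power (a joint): The red power key of the same scale, to be left alone. Push key 20 mm (scale x) by 28 mm (y), 6 mm proud of its panel. Value in m: 0 up, 0.005 fully down.
- bowl_scale_unit (a joint): The black unit key of the same scale, to be left alone. Push key 20 mm (scale x) by 28 mm (y), 6 mm proud of its panel. Value in m: 0 up, 0.005 fully down.
- bowl_scale_plate: The steel weighing plate of the scale with the china bowl, 166 by 172 mm, centred 34 mm to +x of the scale's origin, so it begins 50 mm beyond the row of keys. Origin: centre of its underside, 22 mm above the table; its top is 6 mm higher. Axes as the scale's.
- china_bowl: Empty white china bowl with small painted flowers, rim 138 mm across, 56 mm high, loose on the weighing plate (rim 84 mm above the table). Origin: centre of its foot.
- tub_scale: Flat white kitchen scale, 240 mm (x) by 180 mm (y), loose, about 1 kg. Origin: centre of its underside on the table, z up; the -x end, towards the robot, has a grey key panel 22 mm high. Keys in a row at x = -99 mm: power (red) y = +54, unit (black) y = 0, tare (green) y = -54 mm. Steel plate on top. This one carries the blue tub.
- tub_scale_power (a joint): The red power key of the scale with the blue tub, to be left alone. Push key 20 mm (scale x) by 28 mm (y), 6 mm proud of its panel. Value in m: 0 up, 0.005 fully down.
- tub_scale_unit (a joint): The black unit key of the scale with the blue tub, to be left alone. Push key 20 mm (scale x) by 28 mm (y), 6 mm proud of its panel. Value in m: 0 up, 0.005 fully down.
- tub_scale_tare (a joint): The green tare key of the scale with the blue tub, to be left alone. Push key 20 mm (scale x) by 28 mm (y), 6 mm proud of its panel. Value in m: 0 up, 0.005 fully down.
- blue_tub: Round blue plastic tub of biscuits, 116 mm across, 62 mm high, loose on the other scale's plate (rim 90 mm above the table). Origin: centre of its underside.
- pastry_brush: Pastry brush with a blue handle, 200 mm long, 42 mm wide, 20 mm high, lying loose on the table beside one of the scales. Origin: middle of its length, on the table; x runs along it from handle to bristles.
- petal_dish: Small white dish of flower petals, 72 mm across, 38 mm high, loose on the table beside one of the scales. Origin: centre of its underside.
Things that resemble listed ones, but are neither listed nor needed, are in the scene too. What is shaped like the petal_dish but orange is not meant.

How it is judged:
By the outcome, as a careful person would: the job done as asked, in the order asked, and still so for the second after the job is handed in, with the robot touching nothing.
It also fails if it takes over 32 s, if anything falls off the work surface, if the arm or the gripper's body presses on something with over 40 N, if the wrist force passes 120 N, or if a joint passes its speed limit or range.

## Working session

There is one attempt and no reset: what is moved stays moved. The work goes in short steps, Python scripts to look and compute and a tool call to move; the robot and the scene stay as the last step left them, time stands still between calls to the robot, and variables do not carry over. Pictures are saved under pics/ and viewed, at most 10 in all, crops included, and the job is handed in when it is done.

Besides the shell and the picture viewer there is one more tool, called after "Emit:" by a JSON object that holds its "op" and its "data", one argument or row to a line. jog_arm: Moves the arm, as the interface text tells. Its arguments: {"type":"object","properties":{"plan":{"type":"array"},"claw":{"type":"number"},"force":{"type":"number"}},"required":["plan"]}

```bash
mkdir -p pics
cat > h.py <<'E'
import numpy as np,cv2
from cell import manip,camera,get_calibration
def ray(c,u,v,z):
    "pixel -> point on plane at height z"
    R=np.array(c['attitude'],float); 
    if R.shape!=(3,3):
        from scipy.spatial.transform import Rotation as Q
        R=Q.from_euler('xyz',R).as_matrix()
    o=np.array(c['origin'],float)
    d=R@np.array([(u-c['cx'])/c['fx'],(v-c['cy'])/c['fy'],1])
    return o+d*(z-o[2])/d[2]
def point(c,u,v,dep):
    R=np.array(c['attitude'],float)
    if R.shape!=(3,3):
        from scipy.spatial.transform import Rotation as Q
        R=Q.from_euler('xyz',R).as_matrix()
    return np.array(c['origin'])+R@np.array([(u-c['cx'])/c['fx'],(v-c['cy'])/c['fy'],1])*dep
E
python3 - <<'E'
from h import *
print(manip.read_state())
for n in('top','scene'):
    p,d=camera(n);np.savez('pics/'+n,p=p,d=d);cv2.imwrite(f'pics/{n}.png',p[...,::-1]);print(n,get_calibration(n))
E
```

```text
{'clock': 0.0, 'joints': array([ 1.18641020e+00,  3.00473974e-01,  1.52155344e+00,  4.29934819e-06,
        1.32070041e+00, -6.66166348e-02]), 'qd': array([-6.10758578e-04, -1.38448355e-03, -4.77073453e-04,  7.69497857e-04,
       -4.21392893e-05,  1.11990722e-03]), 'effort': array([ 1.86641641e-04, -5.31804943e+01, -3.52735984e+01,  7.08134053e-02,
        2.44095846e-02, -1.30118678e-04]), 'eef_pos': array([171.7705904 , 522.2466311 , 223.69643524]), 'eef_rot': array([-3.14046028e+00, -7.97200196e-05,  2.82382205e+00]), 'wrist_force': array([0.14167327, 0.93582885, 0.12562508]), 'moment': array([-0.03841881,  0.02061309, -0.00646245]), 'finger_force': 0.0, 'finger_gap': 93.8902710286811}
top {'fx': 393.23768713637105, 'fy': 393.23768713637105, 'cx': 317.5330390767617, 'cy': 192.23651993803665, 'origin': array([ 515.44509179,  -38.93377759, 1349.11018341]), 'attitude': array([-3.08118222e+00,  5.32624197e-05, -1.54751489e+00])}
scene {'fx': 490.6650045176405, 'fy': 490.6650045176405, 'cx': 322.36701629428546, 'cy': 193.19235319750726, 'origin': array([1722.02789072,  440.25901527, 1149.19749473]), 'attitude': array([-2.29579658,  0.00679969,  1.95884955])}
```

View pics/top.png

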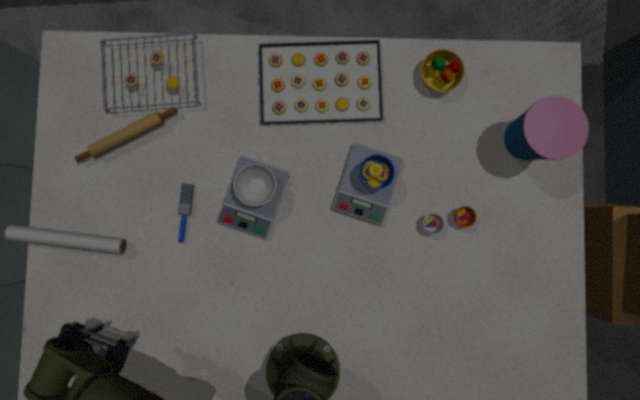

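View pics/scene.png

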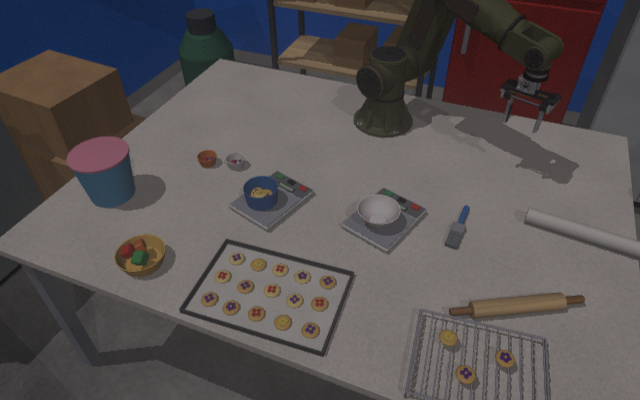

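The top view shows two scales. The left one carries the white bowl at about (255,185), with keys red (226,222), black (242,226) and green (258,230). The right one carries the blue tub at (377,172), with its green key at (374,216). The target is the green key at (258,230), because its scale holds the empty white bowl. Next I measure it and confirm in an enlarged crop.

Run:
```python
from h import *
f=np.load('pics/top.npz');p,d=f['p'],f['d'];c=get_calibration('top')
h=cv2.cvtColor(p,cv2.COLOR_RGB2HSV)
P={}
for n,lo,hi in(('green',40,90),('red',170,190)):
    H=h[...,0].astype(int); H=np.where(H<10,H+180,H) if n=='red' else H
    m=((H>=lo)&(H<=hi)&(h[...,1]>110)&(h[...,2]>40)).astype(np.uint8);m[:195]=0;m[245:]=0;m[:,:210]=0;m[:,400:]=0
    k,_,s,ce=cv2.connectedComponentsWithStats(m)
    for i in range(1,k):
        if s[i,4]>8:
            u,v=ce[i];q=ray(c,u,v,28);print(n,s[i],ce[i].round(1),q.round(1),point(c,u,v,d[int(round(v)),int(round(u))]).round(1))
            P.setdefault(n,[]).append(q)
for g,r in zip(sorted(P['green'],key=lambda a:-a[1]),sorted(P['red'],key=lambda a:-a[1])):
    e=r-g;print('dist',np.linalg.norm(e),'scale yaw',np.degrees(np.arctan2(-e[0],e[1])))
cv2.imwrite('pics/crop.png',cv2.resize(p[140:250,200:420,::-1],None,fx=3.6,fy=3.6,interpolation=cv2.INTER_CUBIC))
```

```text
green [370 213   9   7  48] [374.  216.1] [ 519.7 -228.2   28. ] [ 519.7 -227.5   32.3]
green [254 226   9   8  52] [257.7 229.5] [465.7 160.2  28. ] [465.6 160.5  25.5]
red [339 203  10   7  53] [343.3 206. ] [ 551.  -124.7   28. ] [ 550.9 -124.6   29.5]
red [223 216  10   8  57] [227.5 219.2] [497.9 262.4  28. ] [497.9 262.7  26.8]
dist 107.2150080138942 scale yaw -17.457261397728388
dist 108.12238547846381 scale yaw -16.810407781319768
```

View pics/crop.png

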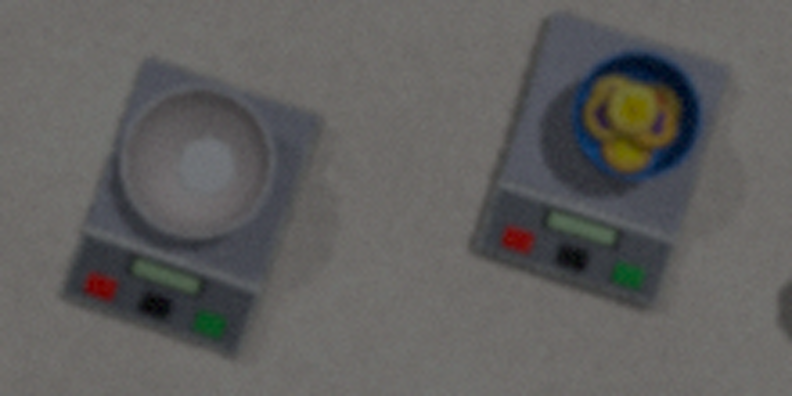

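The crop confirms it: the left scale has the empty white bowl, with green at crop (209,324). Red and green measure 107 mm apart against 108 expected, and the scale's yaw is about -17.5°, so the tool is already aligned with it. I move to a hover above the key with the fingers closed.

Emit:
{"op": "jog_arm", "data": {
  "plan": [0.01,-0.012,0,0,0,0,0.03,-0.037,0,0,0,0,0.055,-0.068,0,0,0,0,0.08,-0.1,0,0,0,0,0.105,-0.13,0,0,0,0,0.13,-0.16,0,0,0,0.3,0.155,-0.19,0,0,0,0.7,0.18,-0.222,-0.005,0,0,0.7,0.205,-0.252,-0.015,0,0,0.7,0.23,-0.283,-0.03,0,0,0.7,0.255,-0.314,-0.05,0,0,0.7,0.275,-0.339,-0.07,0,0,0.7,0.288,-0.354,-0.085,0,0,0.7,0.294,-0.362,-0.095,0,0,0.7,0.294,-0.362,-0.1,0,0,0.7,0.294,-0.362,-0.1,0,0,0.7,0.294,-0.362,-0.1,0,0,0.7,0.294,-0.362,-0.1,0,0,0.7],
  "claw": 0,
  "force": 5
}}

```text
clock: 1.9
eef_pos: [465.7, 161.2, 125.0]
eef_rot: [3.141, 0.001, 2.837]
wrist_force: [0.1, -1.1, -0.5]
finger_gap: 0.5
finger_force: 0.0
```

Run:
```python
from h import *
s=manip.read_state();print({k:s[k] for k in('clock','eef_pos','eef_rot','wrist_force','finger_gap','joints')})
c=get_calibration('wrist');p,d=camera('wrist');print(c)
np.savez('pics/w1',p=p,d=d);cv2.imwrite('pics/w1.png',p[...,::-1])
h=cv2.cvtColor(p,cv2.COLOR_RGB2HSV);H=h[...,0].astype(int)
for n,m in(('g',(H>40)&(H<90)),('r',(H<10)|(H>170))):
    k,_,st,ce=cv2.connectedComponentsWithStats((m&(h[...,1]>110)&(h[...,2]>40)).astype(np.uint8))
    for i in range(1,k):
        if st[i,4]>100:
            u,v=ce[i];print(n,st[i],ce[i].round(1),ray(c,u,v,28).round(1),point(c,u,v,d[int(v),int(u)]).round(1))
```

```text
{'clock': 1.9, 'eef_pos': array([465.74653533, 161.17502823, 124.98227262]), 'eef_rot': array([3.14092682e+00, 9.59988727e-04, 2.83718897e+00]), 'wrist_force': array([ 0.08802544, -1.06067307, -0.47807991]), 'finger_gap': 0.4513086998709055, 'joints': array([ 2.58801332e-01,  2.83996243e-01,  1.78989845e+00,  5.76358391e-05,
        1.06653075e+00, -1.00761945e+00])}
{'fx': 282.2512172524965, 'fy': 282.2512172524965, 'cx': 315.50848237611865, 'cy': 204.98194737870892, 'origin': array([397.77709845, 181.36331028, 284.45304233]), 'attitude': array([ 2.90008187e+00, -5.93580944e-04,  1.26615678e+00])}
g [301 200  29  20 578] [315.  209.5] [462.1 160.8  28. ] [462.3 160.7  27.2]
r [413 200  32  21 635] [428.1 210. ] [494.4 262.1  28. ] [494.6 262.3  27.5]
```

View pics/w1.png

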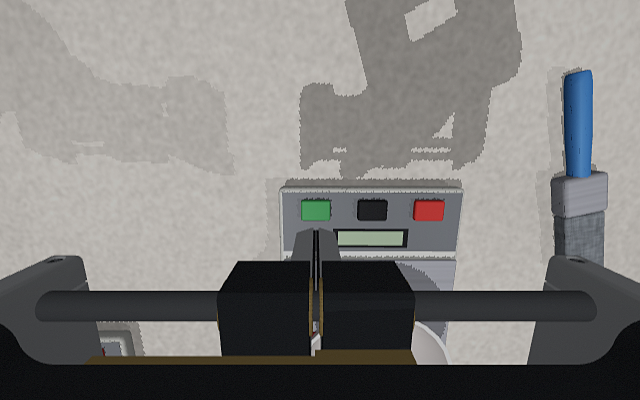

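The wrist view shows the green key clear at (315,210), with the closed fingertips just above it at (316,231). The wrist measurement gives (462, 161) at height 27–28, and the top camera gives (466, 160). I shift 3 mm in -x and go down to just above the key.

Emit:
{"op": "jog_arm", "data": {
  "plan": [-0.003,0,-0.015,0,0,0,-0.003,0,-0.035,0,0,0,-0.003,0,-0.055,0,0,0,-0.003,0,-0.065,0,0,0,-0.003,0,-0.07,0,0,0,-0.003,0,-0.073,0,0,0,-0.003,0,-0.073,0,0,0,-0.003,0,-0.073,0,0,0]
}}

```text
clock: 2.75
eef_pos: [463.2, 160.6, 51.8]
eef_rot: [3.141, 0.001, 2.836]
wrist_force: [-0.4, -0.6, 0.4]
finger_gap: 0.7
finger_force: 0.0
```

Run:
```python
from h import *
s=manip.read_state();print({k:s[k] for k in('clock','eef_pos','wrist_force')})
p,d=camera('wrist')
cv2.imwrite('pics/w2.png',cv2.resize(p[170:290,220:420,::-1],None,fx=4,fy=4,interpolation=cv2.INTER_CUBIC))
```

```text
{'clock': 2.75, 'eef_pos': array([463.1973653 , 160.5505937 ,  51.84106537]), 'wrist_force': array([-0.41589437, -0.57363716,  0.43877926])}
```

View pics/w2.png

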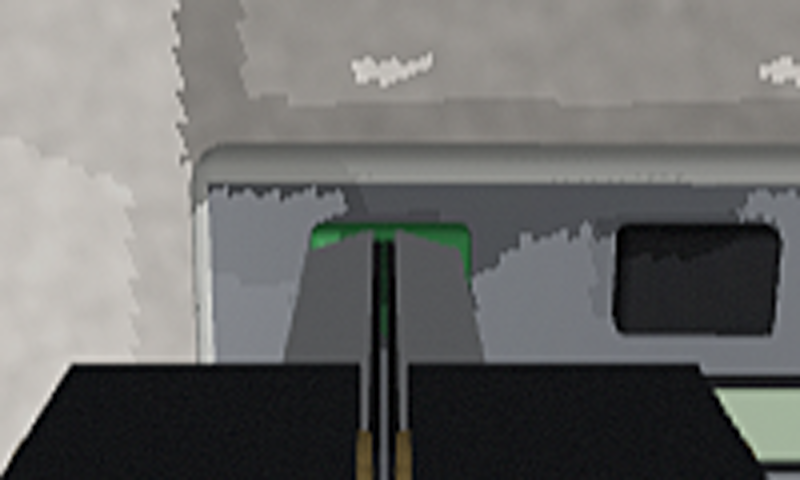

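The crop shows the tips centred on the green key, spanning crop x 310–470, with a clear margin to the black key. I press slowly.

Emit:
{"op": "jog_arm", "data": {
  "plan": [0,0,-0.002,0,0,0,0,0,-0.004,0,0,0,0,0,-0.005,0,0,0,0,0,-0.006,0,0,0,0,0,-0.0065,0,0,0,0,0,-0.007,0,0,0,0,0,-0.007,0,0,0,0,0,-0.007,0,0,0]
}}

```text
clock: 3.6
eef_pos: [463.0, 160.5, 44.4]
eef_rot: [3.141, 0.0, 2.836]
wrist_force: [-1.4, -0.8, 5.2]
finger_gap: 0.7
finger_force: 2.5
```

Emit:
{"op": "jog_arm", "data": {
  "plan": [0,0,-0.0005,0,0,0,0,0,-0.0005,0,0,0,0,0,-0.0005,0,0,0]
}}

```text
clock: 3.9
eef_pos: [463.0, 160.5, 43.9]
eef_rot: [3.141, 0.0, 2.836]
wrist_force: [-0.5, -0.5, 6.2]
finger_gap: 0.7
finger_force: 2.8
```

Emit:
{"op": "jog_arm", "data": {
  "plan": [0,0,0.003,0,0,0,0,0,0.01,0,0,0,0,0,0.03,0,0,0,0,0,0.06,0,0,0,0,0,0.09,0,0,0,0,0,0.12,0,0,0,-0.01,0.01,0.15,0,0,0,-0.03,0.03,0.18,0,0,0,-0.05,0.06,0.2,0,0,0,-0.07,0.1,0.21,0,0,0,-0.1,0.14,0.21,0,0,0,-0.12,0.17,0.21,0,0,0,-0.13,0.18,0.21,0,0,0,-0.13,0.18,0.21,0,0,0,-0.13,0.18,0.21,0,0,0,-0.13,0.18,0.21,0,0,0]
}}

```text
clock: 5.5
eef_pos: [333.6, 339.5, 253.7]
eef_rot: [-3.141, 0.0, 2.835]
wrist_force: [-0.5, 0.4, 0.7]
finger_gap: 0.3
finger_force: 0.0
```

Run:
```python
from h import *
s=manip.read_state();print({k:s[k] for k in('clock','eef_pos','wrist_force')})
p,d=camera('top');c=get_calibration('top')
a=np.load('pics/top.npz')['p'][140:245,160:500].astype(int);b=p[140:245,160:500].astype(int)
print('diff mean/max',abs(a-b).mean(),abs(cv2.blur((a-b).astype(np.float32),(5,5))).max())
cv2.imwrite('pics/top2.png',p[...,::-1])
```

```text
{'clock': 5.5, 'eef_pos': array([333.63657925, 339.49338569, 253.74350832]), 'wrist_force': array([-0.47120883,  0.43054525,  0.72315243])}
diff mean/max 4.78640522875817 7.24
```

View pics/top2.png

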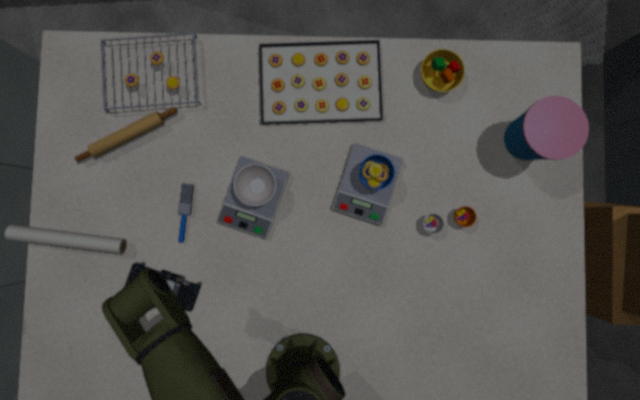

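The scales, bowl, tub, brush and dish are where they were, at (255,185), (377,172), (185,212) and (430,224). The hand is well clear, with the gripper at (165,285).

```bash
python3 -c "
from cell import manip
print(manip.sign_off())"
```

```text
the job is handed in; nothing more can be done
None
```

I pressed the green tare key of the scale with the empty china bowl about 3 mm down at roughly 6 N and released it. The hand is well clear, nothing else had moved in the top view afterwards, and the job is handed in.

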